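# Hang the temperature logger on the stock rail

## Task

Make room on the rail: push the small tag that hangs on it along the bar, without lifting it off, until it is up against the thick square upright. Then hang the temperature logger by its saddle over the free part of the bar, with its black box on the robot's side, and let go. Do not shift or tip the bottle, the white tub, the medicine carton or the label roll.

Things in the scene. Friction and masses are not known exactly. Their poses are not given: they have to be found in the camera images.
- rail: fixed rail: a horizontal round steel bar, 14 mm in diameter, its axis 115 mm above the counter and parallel to this body's y axis, on a grey base plate 60 x 320 x 8 mm. Origin: on the counter under the middle of the bar; z up; its -x side is the robot's side. The end posts' centres lie 135 mm either side of the origin along y; some 240 mm of bar is free between them
- upright: thick square end post of the rail, grey punched shelving steel, 34 mm (across the bar) x 30 mm (along the bar), top 135 mm above the counter; it stands at either end of the bar, fixed. Origin: on the counter at its centre
- slim_post: slim round end post of the rail at the other end, 16 mm in diameter with a black cap 26 mm wide, top 135 mm above the counter, fixed. Origin: on the counter at its centre
- tag: small white saddle-shaped tag (an upside-down U) hanging astride the bar: 60 mm long along the bar (its y), 34 mm wide across it (its x), 55 mm tall; walls 4 mm, inner gap 26 mm; both sides alike. Origin: centre between the lower edges of its two legs; z up
- tag_crown (a point): centre of the underside of the tag's crown, 51 mm above the tag's origin; it rests on the bar
- logger: temperature logger standing on the counter: a white saddle (upside-down U) 100 mm long (its y), 34 mm wide (its x), 85 mm tall, walls 4 mm, inner gap 26 mm, open below and at the ends; about 180 g. Its -x leg carries the black box; above the box the 34 mm width is free to grip. Origin: centre between the lower edges of the legs; z up
- logger_crown (a point): centre of the underside of the logger's crown, 81 mm above the logger's origin; it rests on the bar once hung
- logger_box (a point): centre of the logger's black box, 18 mm thick (x), 60 mm long (y), 42 mm high, on the outside of the -x leg from 6 to 48 mm above the leg's lower edge
- bottle: tall amber bottle, 64 mm in diameter, 220 mm tall, bystander. Origin: centre of its underside
- carton: medicine carton standing up, 45 x 75 x 90 mm tall (x, y, z), close to one end of the logger at the start, bystander. Origin: centre of its underside
- tub: round white screw-top tub, 72 mm in diameter, 110 mm tall, bystander. Origin: centre of its underside
- label_roll: roll of labels standing on end, 90 mm in diameter, 75 mm tall, with a 38 mm core hole, bystander. Origin: centre of its underside
There are look-alikes about, which are no part of the job. Leave any red, turquoise or yellow look-alike of the tag alone.

How it is judged (in metres and radians):
On the way, in this order (a step that is already met when the one before it is completed fails the run):
1. the tag, still hanging on the bar, is up against the thick square upright (gap under about 10 mm) (horizontal distance between tag_crown and upright below 0.056 m and z of tag_crown in the frame of rail between 0.114 and 0.13 m and x of tag_crown in the frame of rail between -0.016 and 0.016 m), for 0.2 s.
2. the logger hangs astride the bar with its box on the robot's side (z of logger_crown in the frame of rail between 0.114 and 0.13 m and x of logger_crown in the frame of rail between -0.016 and 0.016 m and y of logger_crown in the frame of rail between -0.1 and 0.1 m and x of logger_box in the frame of rail below -0.008 m and angle between logger's own z axis and vertical below 0.35 rad and angle between the y axis of logger and the y axis of rail, either way round below 0.3 rad and contact force between logger and rail above 0.2 N), for 0.2 s.
At the end, for the whole second after the job is handed in: The tag hangs on the bar, within about 10 mm of the square upright. The released logger hangs at rest on the bar between the posts: crown on the bar top (8 mm), centred across it (16 mm), middle within 100 mm of the bar's, tilt under 20 deg, along the bar (17 deg), box on the robot's side (all of step 1 and all of step 2 and linear speed of each of logger, tag below 0.03 m/s and contact force between logger and the fingers below 0.1 N); the robot touches nothing.
It fails at once if the tag leaves the bar (lifted more than 20 mm, or dropped) (z of tag_crown in the frame of rail above 0.142 m or z of tag_crown in the frame of rail below 0.1 m).
It fails at once if the tall bottle is shifted by more than 20 mm or tipped (distance of bottle from where it was at the start of the episode above 0.02 m or angle between bottle's own z axis and vertical above 0.3 rad).
It fails at once if the medicine carton is shifted by more than 20 mm or tipped (distance of carton from where it was at the start of the episode above 0.02 m or angle between carton's own z axis and vertical above 0.3 rad).
It fails at once if the white tub is shifted by more than 20 mm or tipped (distance of tub from where it was at the start of the episode above 0.02 m or angle between tub's own z axis and vertical above 0.3 rad).
It fails at once if the label roll is shifted by more than 20 mm or tipped (distance of label_roll from where it was at the start of the episode above 0.02 m or angle between label_roll's own z axis and vertical above 0.3 rad).
It also fails if it takes over 67 s, if anything falls off the work surface, if the arm or the gripper's body presses on something with over 40 N, if the wrist force passes 120 N, or if a joint passes its speed limit or range.

## Robot

A 6-joint arm with a two-finger parallel gripper is mounted at the origin on the work surface. World frame = base frame: x ahead of the robot, y to its left, z up, the work surface at z = 0. Lengths are in m, angles in degrees, forces in N, time in s.
With the tool pointing down it reaches from about 0.4 to 0.825 m from the base axis. Payload 7 kg.
Tool frame: the origin (TCP) lies at the very end of the fingers, on their centre line; the grasp point (between the pads) lies 19 mm behind it; x points along the fingers, z is the direction in which the jaws open and shut, and the axes are right-handed (so a half turn about x gives the same grasp; the last joint's range is limited). The gripper opens to 88 mm and grips with 3 to 60 N. Pads are 19 mm wide; open, the fingers measure 130 mm over their backs; the gripper's body (78 mm by 193 mm) begins 47 mm behind the grasp point.
Start: joints at [16.507, 20.546, 0.682, 0, -70.136, -16.507], TCP at [0.675, -0, 0.198] pointing down, gripper open.
Joint ranges: [-176.03, 176.03], [-82.01, 121.73], [-58.28, 71.71], [-173.87, 95.51], [-174.79, -0.11], [-173.66, 173.66]. Speed limits (degrees/s): [136.94, 136.94, 172.46, 180, 180, 180].

## Interface

Orientations are given as [roll, pitch, yaw] about the fixed x, y, z axes, in that order (R = Rz(yaw) Ry(pitch) Rx(roll)).
In Python, from plant import * gives the robot as it stands.
- The arm moves only by the tool arm_command, never from a script. Its argument "commands" is one flat list of numbers, 5 for each row, row after row: the shift along the tool's x, y, z in mm, then the turn about the tool's x in degrees, then the opening in per cent of the stroke, from 0 (shut) to 100 (fully open). A call has 1 to 5 rows; each row shifts and turns the pose as measured when the row begins, along the tool's axes as they then stand; what a row does not reach is not made up. A row lasts 1/8 s, in which the tool goes at most 62.5 mm and 10.7 degrees, less where a joint would pass 70% of its speed; a pose out of reach is approached as far as the arm can. A call is refused whole if a number of a shift passes 62.5 or a number of a turn 10.7, either way. A call with a gripper value outside its range is refused whole. The fingers move at their own pace and stop on an object; the grip force is fixed at half the most. Time passes only in rows, so rows that do not move let the fingers close. It gives the time, the measured TCP pose, the force and the opening at its end, in the units of the state.
- get_obs(): the state, without advancing time (a new reading comes with each control period).
- snapshot(name): name is "scene" or "side" or "wrist"; returns a dict with "frame" (420x560x3 uint8, blue, green, red), "fov_y" (degrees; the focal length in pixels is half the picture's height over the tangent of half this angle, whatever the lens; pixels are square), "cx", "cy" (the principal point, pixels), "dist" ([k1, k2, p1, p2, k3] as OpenCV has them; the pictures are not rectified), "world_to_cam" (4x4, takes a point from world to camera coordinates). Camera axes: x right, y up, looking along -z (the intrinsics and any distortion apply to the point x, -y, -z); pixel columns grow to the right and rows downward; lengths in m; the calibration is good to about 2 mm. A picture is of the moment at which its call begins. There is no depth.
- close_job(): hands the job in, once; it reports no verdict.
The state is a dict: "clock": time; "joint_pos": joint angles; "qvel": joint speeds; "tau": joint torques, N m; "tool_pos": TCP position; "orientation": TCP orientation; "force": force on the tool from outside, world axes, zero at the start; "moment": the same for the moment, N m; "opening": finger opening in m.
Only numpy, scipy, OpenCV 4.12 (cv2) and the standard library are available. Lean on these libraries where they do the work, as an engineer would, in place of code of your own. Each camera call takes 0.05 s, during which the arm holds its last target. There are 200 camera calls.

## Working session

There is one attempt and no reset: what is moved stays moved. The work goes in short steps, Python scripts to look and compute and a tool call to move; the robot and the scene stay as the last step left them, time stands still between calls to the robot, and variables do not carry over. Pictures are saved under pics/ and viewed, about 8 in all and at most 12, crops included, and the job is handed in when it is done.

Besides the shell and the picture viewer there is one more tool, called after ">>>" in YAML: its name, and indented under it one key for each argument. arm_command: Moves the arm, as the interface text tells. Its arguments: {"type":"object","properties":{"commands":{"type":"array"}},"required":["commands"]}

```bash
mkdir -p pics
cat > h.py <<'E'
from plant import *
import numpy as np, cv2
def cam(s):
    h,w=s["frame"].shape[:2]; f=h/2/np.tan(np.radians(s["fov_y"])/2)
    return np.array([[f,0,s["cx"]],[0,f,s["cy"]],[0,0,1]]),np.array(s["dist"],float),np.array(s["world_to_cam"])
def ray(s,uv):
    K,d,T=cam(s); p=cv2.undistortPoints(np.array(uv,float).reshape(-1,1,2),K,d).reshape(-1,2)
    v=np.c_[p[:,0],-p[:,1],-np.ones(len(p))]; R=T[:3,:3]
    return -R.T@T[:3,3], v@R
def onz(s,uv,z):
    o,v=ray(s,uv); z=np.broadcast_to(z,(len(v),)); return o+v*((z-o[2])/v[:,2])[:,None]
def proj(s,P):
    K,d,T=cam(s); c=np.atleast_2d(P)@T[:3,:3].T+T[:3,3]; c=c*[1,-1,-1]
    return cv2.projectPoints(c,np.zeros(3),np.zeros(3),K,d)[0].reshape(-1,2)
def tri(s1,a,s2,b):
    o1,v1=ray(s1,[a]);o2,v2=ray(s2,[b]);v1=v1[0];v2=v2[0]
    t=np.linalg.lstsq(np.c_[v1,-v2],o2-o1,rcond=None)[0]; p,q=o1+v1*t[0],o2+v2*t[1]
    return (p+q)/2,np.linalg.norm(p-q)
E
python3 - <<'E'
from h import *
import pickle
S={n:snapshot(n) for n in("scene","side","wrist")}
pickle.dump(S,open("s0.pkl","wb"))
for n in S:
    cv2.imwrite(f"pics/{n}0.png",cv2.resize(S[n]["frame"],(784,588)))
    K,d,T=cam(S[n]);print(n,-T[:3,:3].T@T[:3,3],K[0,0],d)
print(get_obs())
E
```

```text
scene [ 1.2498463  -0.17043314  0.8317745 ] 422.44509270230037 [-0.00831805  0.          0.          0.          0.        ]
side [0.36149137 1.02886225 1.08326611] 505.5501000837624 [-0.09729941  0.          0.          0.          0.        ]
wrist [ 0.67499405 -0.08011687  0.38307282] 302.16887654699957 [-0.00174992  0.          0.          0.          0.        ]
{'clock': 0.15, 'joint_pos': array([ 1.65050297e+01,  2.05812983e+01,  6.46184223e-01, -1.32309289e-02,
       -7.01338854e+01, -1.65068006e+01]), 'qvel': array([-0.01888511, -0.16609902,  0.11723832, -0.00099768, -0.08126467,
       -0.04968693]), 'tau': array([ 1.39394037e-04, -5.83274567e+01,  2.93289685e+01,  7.00122759e+00,
        8.75052094e-03, -9.76538854e-05]), 'tool_pos': array([ 6.74614129e-01, -5.65287566e-05,  1.97553059e-01]), 'orientation': array([   6.28824885,   89.92988789, -173.71802566]), 'force': array([ 0.73988629,  0.93402277, -0.12626027]), 'moment': array([ 0.03671606, -0.00272415, -0.02962012]), 'opening': 0.08800626323196283}
```

View pics/scene0.png

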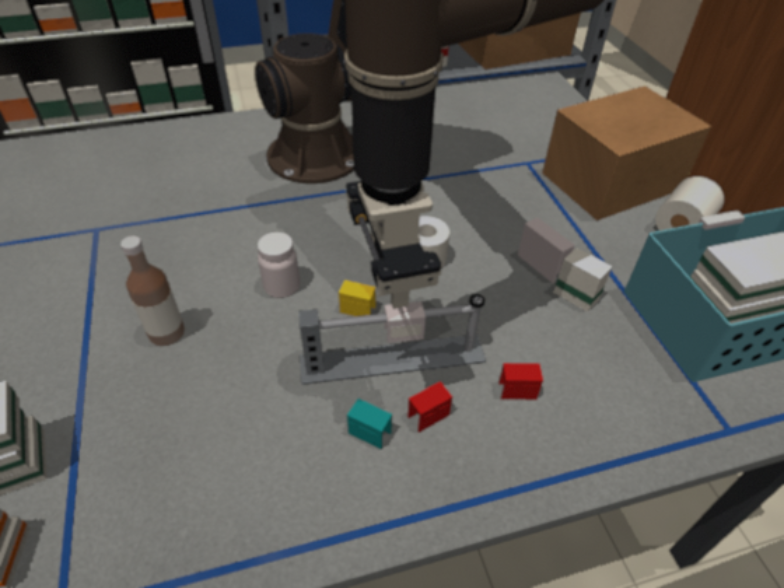

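View pics/side0.png

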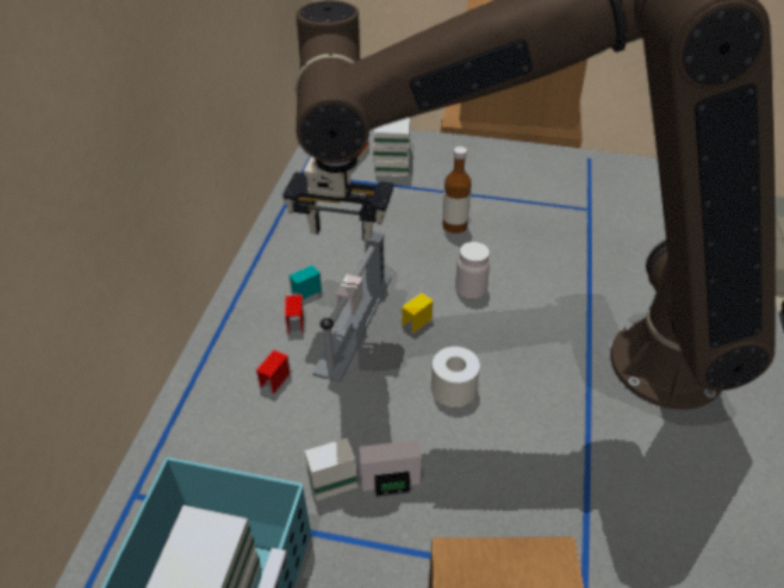

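The scene view shows the square upright at (311,340) (−y end), the slim post at (477,300), and the white tag hanging on the bar at (404,320). The logger is at (543,250), with the carton at (585,280). In the side view the logger is at (390,468), with its box facing the camera (+y).

Tag candidates: white at (404,320) on the bar; red at (430,405) and (521,380), turquoise at (370,422) and yellow at (357,298) on the counter. Only the white one hangs on the bar, so it is the one meant. I'll confirm that in an enlarged crop.

Run:
```python
import pickle,cv2,numpy as np
S=pickle.load(open("s0.pkl","rb"))
a=S["scene"]["frame"][195:275,205:355]; b=S["side"]["frame"][165:275,215:290]; c=S["side"]["frame"][305:365,210:310];d=S["scene"]["frame"][150:225,360:445]
C=np.zeros((600,800,3),np.uint8)
def put(im,x,y,k):
    r=cv2.resize(im,None,fx=k,fy=k,interpolation=cv2.INTER_CUBIC);C[y:y+r.shape[0],x:x+r.shape[1]]=r[:600-y,:800-x]
put(a,0,0,3);put(b,460,0,4);put(c,0,260,4);put(d,420,450,2) if 0 else put(d,470,445,2)
cv2.imwrite("pics/crop1.png",C)
```

```text
(no output)
```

View pics/crop1.png

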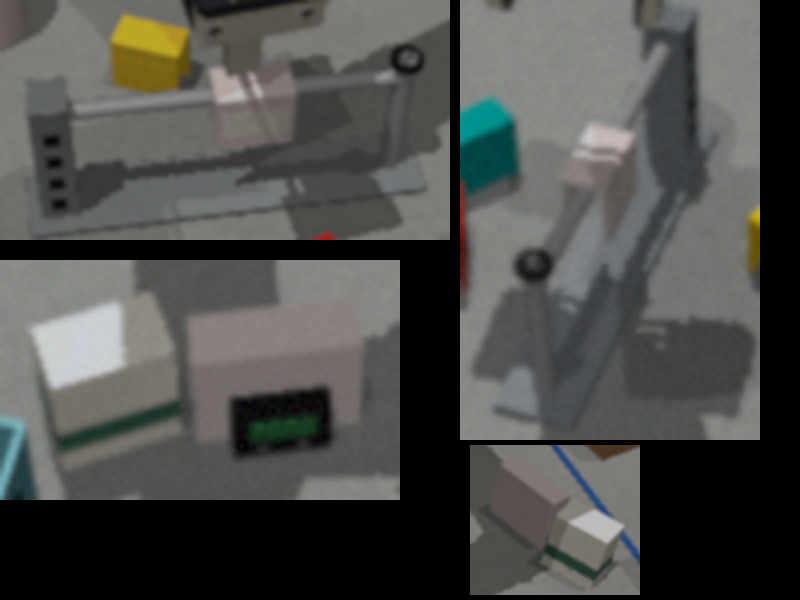

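View pics/wrist0.png

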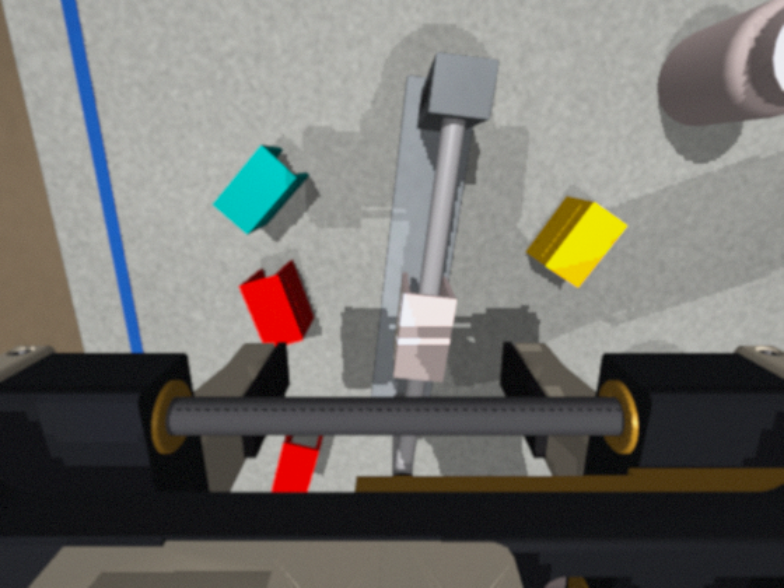

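The crop and the wrist view confirm it: the white, U-shaped tag hangs astride the bar (wrist pixels about (425,337)), and the coloured look-alikes all lie on the counter. Next I'll measure.

Run:
```python
from h import *
import pickle
np.set_printoptions(precision=4,suppress=True)
S=pickle.load(open("s0.pkl","rb"));W,A,B=S["wrist"],S["scene"],S["side"]
w=lambda *p:np.array(p)/1.4
up=onz(W,w((440,52),(498,60),(488,128),(430,115)),.135);print("upright W",up,up.mean(0))
tg=onz(W,w((403,293),(457,296),(445,382),(395,374)),.126);print("tag W",tg,tg.mean(0))
print("bar W",onz(W,w((453,124),(404,472)),.122))
cs=lambda x,y:np.array([[205+x/3,195+y/3]]); ss=lambda x,y:np.array([[215+(x-460)/4,165+y/4]])
print("upright A",onz(A,cs(50,90),.135),"cap A",onz(A,cs(407,60),.135),"cap B",onz(B,ss(534,263),.135),"tag A",onz(A,cs(252,82),.126))
lg=lambda *p:np.array([(210+x/4,305+(y-260)/4) for x,y in p])
L=onz(B,lg((188,315),(358,300),(363,343),(192,362)),.085);print("logger",L,L.mean(0))
print("logger A ends",onz(A,np.array([(360+(x-470)/2,150+(y-445)/2) for x,y in((512,456),(568,497))]),.085))
print("carton top",onz(B,lg((33,327),(155,296),(178,360),(52,388)),.09))
```

```text
upright W [[ 0.6507 -0.1339  0.135 ]
 [ 0.6201 -0.1302  0.135 ]
 [ 0.6232 -0.0967  0.135 ]
 [ 0.6552 -0.1033  0.135 ]] [ 0.6373 -0.116   0.135 ]
tag W [[0.6691 0.0011 0.126 ]
 [0.6346 0.0031 0.126 ]
 [0.6401 0.0648 0.126 ]
 [0.6742 0.0586 0.126 ]] [0.6545 0.0319 0.126 ]
bar W [[ 0.6408 -0.0997  0.122 ]
 [ 0.6675  0.1422  0.122 ]]
upright A [[ 0.6353 -0.1148  0.135 ]] cap A [[0.674  0.1481 0.135 ]] cap B [[0.6667 0.1512 0.135 ]] tag A [[0.6579 0.0322 0.126 ]]
logger [[0.5522 0.3721 0.085 ]
 [0.4563 0.3415 0.085 ]
 [0.4482 0.3705 0.085 ]
 [0.5424 0.4031 0.085 ]] [0.4998 0.3718 0.085 ]
logger A ends [[0.4511 0.3627 0.085 ]
 [0.5478 0.3983 0.085 ]]
carton top [[0.6376 0.4021 0.09  ]
 [0.5734 0.3664 0.09  ]
 [0.5497 0.4066 0.09  ]
 [0.6153 0.4394 0.09  ]]
```

>>> arm_command:
  commands: [0,-32,20,6.8,100,0,0,0,0,100,40,0,0,0,100,0,0,0,0,100]

```text
clock: 0.65
tool_pos: [0.6539, 0.0322, 0.156]
orientation: [19.6, 89.8, -167.3]
force: [-1.3, -0.9, -0.7]
opening: 0.0875
```

>>> arm_command:
  commands: [40,0,0,0,100,26,0,0,0,100,0,0,0,0,70,0,0,0,0,50]

```text
clock: 1.15
tool_pos: [0.6589, 0.0312, 0.0956]
orientation: [173.9, 89.7, -12.8]
force: [0.5, -0.2, 0.0]
opening: 0.0727
```

>>> arm_command:
  commands: [0,0,0,0,42,0,0,0,0,30,0,0,0,0,30,0,0,0,0,30]

```text
clock: 1.65
tool_pos: [0.6609, 0.0314, 0.0997]
orientation: [-173.0, 89.4, 0.2]
force: [0.1, 0.4, -1.1]
opening: 0.0328
```

>>> arm_command:
  commands: [2,15,2,0,30,2,15,2,0,30,1,0,0,0,30]

```text
clock: 2.02
tool_pos: [0.653, -0.0001, 0.0947]
orientation: [-173.6, 89.4, -0.3]
force: [-2.2, -1.2, 4.6]
opening: 0.0261
```

Run:
```python
from h import *
s=snapshot("wrist");cv2.imwrite("pics/w1.png",s["frame"]);o=get_obs();print(o["tool_pos"],o["opening"],o["force"])
```

```text
[6.52989477e-01 1.34755988e-04 9.47381399e-02] 0.025958350475390926 [-1.29974991 -2.33923084  2.85176627]
```

View pics/w1.png

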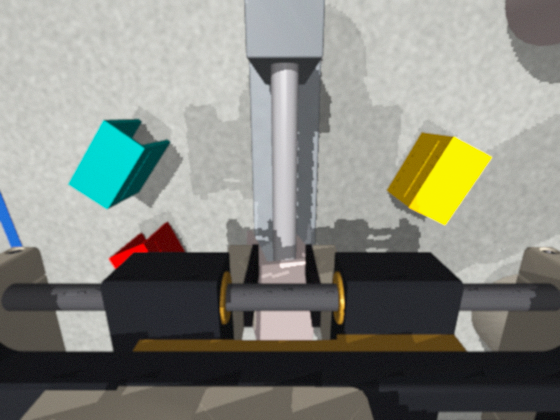

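The wrist view shows the tag between the fingers, with its upright-side edge at about row 262, columns 262–305. The opening reads 26 mm, though, which is less than the tag's 34 mm width. I'll check where the tag really is.

Run:
```python
from h import *
np.set_printoptions(precision=4,suppress=True)
s=snapshot("wrist");print(onz(s,[(262,263),(306,261),(258,333),(312,333)],.126), onz(s,[(262,263),(306,261)],.115))
print(onz(s,[(285,65)],.122), onz(s,[(247,60),(322,60)],.135))
C=np.zeros((600,800,3),np.uint8)
for n,(x0,y0,w,h),X in(("side",(210,150,100,150),0),("scene",(200,180,100,75),400)):
    f=snapshot(n)["frame"];c=cv2.resize(f[y0:y0+h,x0:x0+w],None,fx=4,fy=4,interpolation=cv2.INTER_CUBIC);C[:c.shape[0],X:X+c.shape[1]]=c
c=cv2.resize(s["frame"][230:345,225:345],None,fx=2.5,fy=2.5);C[310:310+c.shape[0]][:,400:400+c.shape[1]]=c[:290]
cv2.imwrite("pics/c2.png",C)
```

```text
[[ 0.664  -0.0005  0.126 ]
 [ 0.6391  0.001   0.126 ]
 [ 0.673   0.0466  0.126 ]
 [ 0.64    0.0502  0.126 ]] [[0.6656 0.0051 0.115 ]
 [0.6389 0.0068 0.115 ]]
[[ 0.6393 -0.1015  0.122 ]] [[ 0.6559 -0.1036  0.135 ]
 [ 0.6233 -0.0998  0.135 ]]
```

View pics/c2.png

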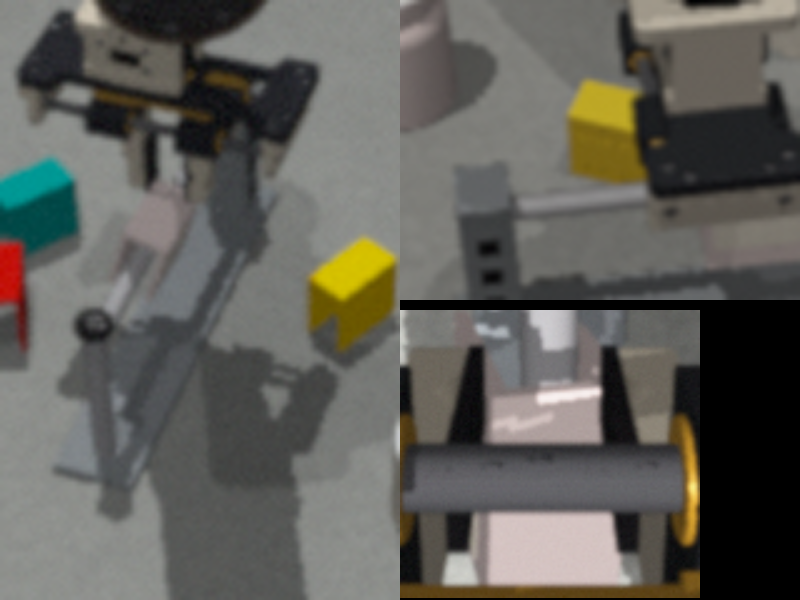

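The tag has not moved: it still spans y≈0.00 to 0.06 and hangs on the bar. The fingers slid off it, toward the upright. I'll push instead, with narrowed fingers straddling the bar from the slim-post side.

>>> arm_command:
  commands: [0,0,0,0,70,0,0,0,0,70,0,0,0,0,70,-30,0,0,0,70,-28,0,0,0,70]

```text
clock: 2.85
tool_pos: [0.6513, 0.0026, 0.1501]
orientation: [-175.1, 89.7, -1.7]
force: [0.5, 0.6, -0.9]
opening: 0.0608
```

>>> arm_command:
  commands: [0,-45,1,0,70,0,-45,1,0,50,0,0,0,0,25,0,0,0,0,25,0,0,0,0,25]

```text
clock: 3.48
tool_pos: [0.661, 0.0947, 0.1526]
orientation: [-165.0, 89.5, 8.4]
force: [-0.5, -0.4, -0.1]
opening: 0.0268
```

>>> arm_command:
  commands: [0,0,-2,0,28,30,0,0,0,28,28,0,0,0,28,0,0,0,0,28]

```text
clock: 3.98
tool_pos: [0.6643, 0.0916, 0.0942]
orientation: [-164.3, 89.4, 8.9]
force: [-0.4, -1.0, -0.6]
opening: 0.0245
```

>>> arm_command:
  commands: [0,15,0,0,28,0,15,0,0,28,0,15,0,0,28]

```text
clock: 4.35
tool_pos: [0.6604, 0.0445, 0.0971]
orientation: [-163.8, 89.2, 9.4]
force: [0.2, 0.1, 0.0]
opening: 0.0249
```

>>> arm_command:
  commands: [1,15,1,0,28,1,15,0,0,28,1,15,0,0,28,0,12,0,0,28]

```text
clock: 4.85
tool_pos: [0.654, -0.0156, 0.0966]
orientation: [-160.7, 88.8, 12.5]
force: [-0.3, 3.0, 2.5]
opening: 0.0243
```

Run:
```python
from h import *
s=snapshot("wrist");cv2.imwrite("pics/w3.png",s["frame"])
```

```text
(no output)
```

View pics/w3.png

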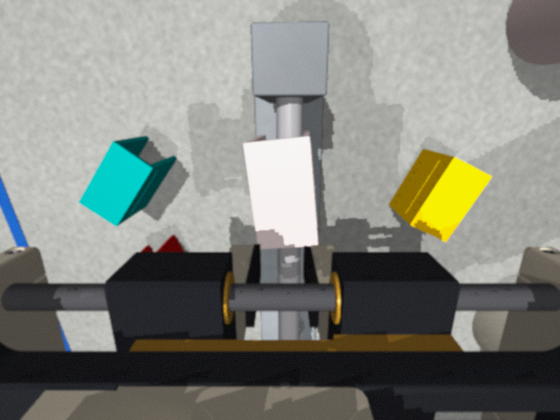

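The white tag is being pushed ahead, still on the bar (258–318 × 138–248), with about 20 mm left to the upright.

>>> arm_command:
  commands: [0,5,3,0,28,0,8,0,0,28,0,4,0,0,28]

```text
clock: 5.28
tool_pos: [0.6486, -0.0342, 0.0962]
orientation: [-161.8, 88.9, 11.4]
force: [0.5, 6.0, 4.5]
opening: 0.0248
```

>>> arm_command:
  commands: [0,3,0,0,28,0,2,0,0,28]

```text
clock: 5.52
tool_pos: [0.6502, -0.0348, 0.0966]
orientation: [-150.9, 88.5, 22.2]
force: [0.5, 12.5, 1.6]
opening: 0.0246
```

Run:
```python
from h import *
s=snapshot("wrist");cv2.imwrite("pics/w4.png",cv2.resize(s["frame"][40:260,200:400],None,fx=2,fy=2))
```

```text
(no output)
```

View pics/w4.png

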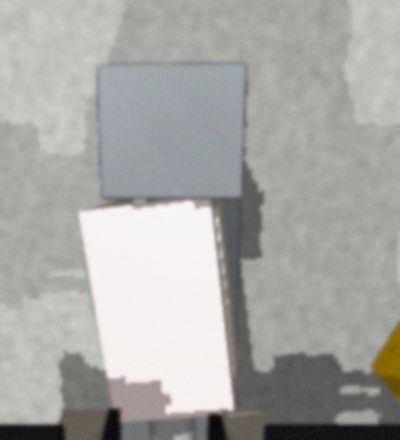

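Step 1 is met: the tag's edge touches the upright (12.5 N of contact) and it still hangs on the bar. Now I'll back off and go to the logger.

>>> arm_command:
  commands: [0,-15,0,0,28,-50,-5,0,0,50,-50,-10,0,0,100,0,0,40,10,100,0,0,0,10,100]

```text
clock: 6.2
tool_pos: [0.6079, 0.0003, 0.1955]
orientation: [-131.8, 89.1, 20.9]
force: [2.1, -0.8, -0.2]
opening: 0.059
```

>>> arm_command:
  commands: [0,0,0,10,100,0,0,0,10,100,0,0,0,10,100,0,0,0,10,100,0,0,0,5,100]

```text
clock: 6.82
tool_pos: [0.6046, 0.0006, 0.1934]
orientation: [-101.3, 89.6, 4.8]
force: [0.2, -0.5, -1.0]
opening: 0.0878
```

```bash
cat >> h.py <<'E'
from scipy.spatial.transform import Rotation as Ro
def go(target,zyaw):
    """tool-frame shift mm to world target, and turn about tool x to bring tool z to yaw"""
    o=get_obs();R=Ro.from_euler("xyz",o["orientation"],degrees=True).as_matrix()
    y=np.degrees(np.arctan2(R[1,2],R[0,2]));t=(y-zyaw+180)%360-180
    print("tcp",o["tool_pos"].round(4),"zyaw",y.round(1),"toolx",R[:,0].round(3),"shift",(R.T@(np.array(target)-o["tool_pos"])*1e3).round(1),"turn",t.round(1),"open",o["opening"].round(4),"F",o["force"].round(1),"q",o["joint_pos"].round(0))
E
python3 -c "
from h import *
go([.4998,.3718,.2],108)"
```

```text
Traceback (most recent call last):
  File "h.py", line 24, in go
    print("tcp",o["tool_pos"].round(4),"zyaw",y.round(1),"toolx",R[:,0].round(3),"shift",(R.T@(np.array(target)-o["tool_pos"])*1e3).round(1),"turn",t.round(1),"open",o["opening"].round(4),"F",o["force"].round(1),"q",o["joint_pos"].round(0))
                                                                                                                                                                      ^^^^^^^^^^^^^^^^^^
AttributeError: 'float' object has no attribute 'round'
```

```bash
sed -i 's/o\["opening"\].round(4)/round(o["opening"],4)/' h.py
python3 -c "
from h import *
go([.4998,.3718,.2],108)"
```

```text
tcp [6.046e-01 6.000e-04 1.934e-01] zyaw 106.1 toolx [ 0.007  0.001 -1.   ] shift [ -7.1  -2.5 385.6] turn -1.9 open 0.0878 F [ 0.2 -0.5 -1. ] q [ 19.  14.  -9.   0. -66. -93.]
```

>>> arm_command:
  commands: [-2,0,58,0,100,-2,0,58,0,100,-2,0,58,0,100,-2,0,58,0,100,0,0,58,0,100]

```text
clock: 7.45
tool_pos: [0.5211, 0.2824, 0.1976]
orientation: [173.2, 89.6, -81.1]
force: [1.9, 0.4, 0.3]
opening: 0.0874
```

>>> arm_command:
  commands: [0,0,47,0,100,0,0,45,-2,100,0,0,0,0,100]

```text
clock: 7.82
tool_pos: [0.4921, 0.3766, 0.1947]
orientation: [157.8, 89.3, -94.2]
force: [0.3, -0.7, 0.5]
opening: 0.0875
```

```bash
python3 -c "
from h import *
go([.4998,.3718,.2],108)
s=snapshot('wrist');cv2.imwrite('pics/w5.png',s['frame'])"
```

```text
tcp [0.4921 0.3766 0.1947] zyaw 108.0 toolx [-0.001 -0.013 -1.   ] shift [-5.3 -5.8 -7. ] turn -0.0 open 0.0875 F [ 0.3 -0.7  0.5] q [  56.   16.   -7.    0.  -68. -128.]
```

View pics/w5.png

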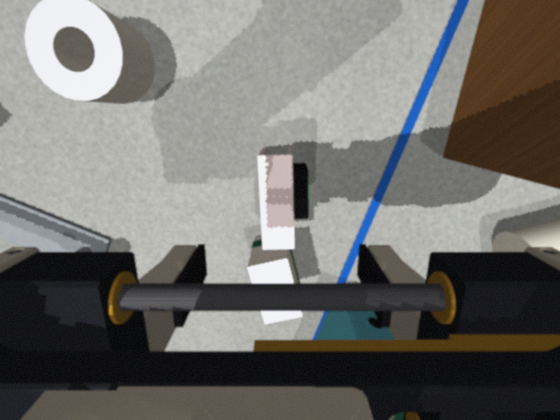

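The wrist view shows the logger's top at (258–295, 152–250), its black box to the right at (301,190), and the carton's top at (275,290).

```bash
python3 -c "
from h import *
np.set_printoptions(precision=4,suppress=True)
s=snapshot('wrist')
L=onz(s,[(258,156),(293,152),(295,247),(263,249)],.085);print(L,L.mean(0))
print('carton',onz(s,[(248,266),(291,258),(301,316),(262,323)],.09)); print('tcp px',proj(s,get_obs()['tool_pos']))
o,v=ray(s,[(280,200)]);print(o,s['frame'].shape)
m=L.mean(0);go([m[0],m[1],.06],108)
"
```

```text
[[0.4605 0.3394 0.085 ]
 [0.4463 0.3706 0.085 ]
 [0.5406 0.4045 0.085 ]
 [0.5535 0.3727 0.085 ]] [0.5003 0.3718 0.085 ]
carton [[0.5752 0.3629 0.09  ]
 [0.5519 0.4036 0.09  ]
 [0.6167 0.4371 0.09  ]
 [0.6396 0.398  0.09  ]]
tcp px [[279.9411 240.0702]]
[0.4164 0.3533 0.3807] (420, 560, 3)
tcp [0.4928 0.3743 0.1949] zyaw 107.8 toolx [-0.001 -0.013 -1.   ] shift [134.9  -6.9  -3.1] turn -0.2 open 0.0877 F [-0.4  0.6  0.3] q [  56.   16.   -7.    0.  -68. -128.]
```

>>> arm_command:
  commands: [30,-7,-3,-1.5,100,0,0,0,0,100,50,0,0,0,100,0,0,0,0,100]

```text
clock: 8.43
tool_pos: [0.5023, 0.3694, 0.1168]
orientation: [166.4, 89.3, -84.5]
force: [0.7, -0.6, 0.5]
opening: 0.0876
```

```bash
python3 -c "
from h import *
go([.5003,.3718,.058],109.3)"
```

```text
tcp [0.5023 0.3694 0.1168] zyaw 109.1 toolx [ 0.001 -0.013 -1.   ] shift [58.8  0.9  3.7] turn -0.2 open 0.0876 F [ 0.7 -0.6  0.5] q [  55.   20.  -12.    1.  -59. -126.]
```

>>> arm_command:
  commands: [30,1,3,0,100,29,0,0,0,100,0,0,0,0,50,0,0,0,0,0,0,0,0,0,0]

```text
clock: 9.05
tool_pos: [0.5076, 0.3753, 0.0714]
orientation: [-119.8, 89.2, -10.8]
force: [-0.7, -0.3, 0.2]
opening: 0.063
```

>>> arm_command:
  commands: [0,0,0,0,0,0,0,0,0,0,0,0,0,0,0,0,0,0,0,0]

```text
clock: 9.55
tool_pos: [0.5082, 0.3761, 0.0737]
orientation: [-110.6, 89.1, -1.6]
force: [0.2, -0.2, 0.2]
opening: 0.0233
```

```bash
python3 -c "
from h import *
go([.5003,.3718,.2],109.3)"
```

```text
tcp [0.5082 0.3761 0.0737] zyaw 109.0 toolx [ 0.016 -0.    -1.   ] shift [-126.4    7.    -2.2] turn -0.3 open 0.0233 F [ 0.2 -0.2  0.2] q [  55.   22.  -15.    1.  -52. -126.]
```

```bash
python3 -c "
from h import *
s=snapshot('wrist')['frame'];b=snapshot('side')['frame']
C=np.zeros((600,800,3),np.uint8)
C[:360,:360]=cv2.resize(s[140:320,190:370],None,fx=2,fy=2)
C[:480,370:790]=cv2.resize(b[260:380,205:310],None,fx=4,fy=4,interpolation=cv2.INTER_CUBIC)
cv2.imwrite('pics/c6.png',C);print(get_obs())"
```

```text
{'clock': 9.65, 'joint_pos': array([  54.68330917,   21.97445512,  -15.08114946,    0.97878846,
        -52.43475258, -126.26310758]), 'qvel': array([-0.05855765,  0.047717  , -0.05429289, -0.08164332,  0.06724456,
        0.0527207 ]), 'tau': array([-1.72013973e-03, -5.58169556e+01,  2.49217701e+01,  5.90147540e+00,
       -6.05472783e-02,  7.62275376e-04]), 'tool_pos': array([0.50823608, 0.37611609, 0.07366089]), 'orientation': array([-110.823353  ,   89.06953252,   -1.8098603 ]), 'force': array([ 0.28095393,  0.74575228, -0.21242845]), 'moment': array([-0.0443593 , -0.05512708,  0.00155755]), 'opening': 0.015114169143183392}
```

View pics/c6.png

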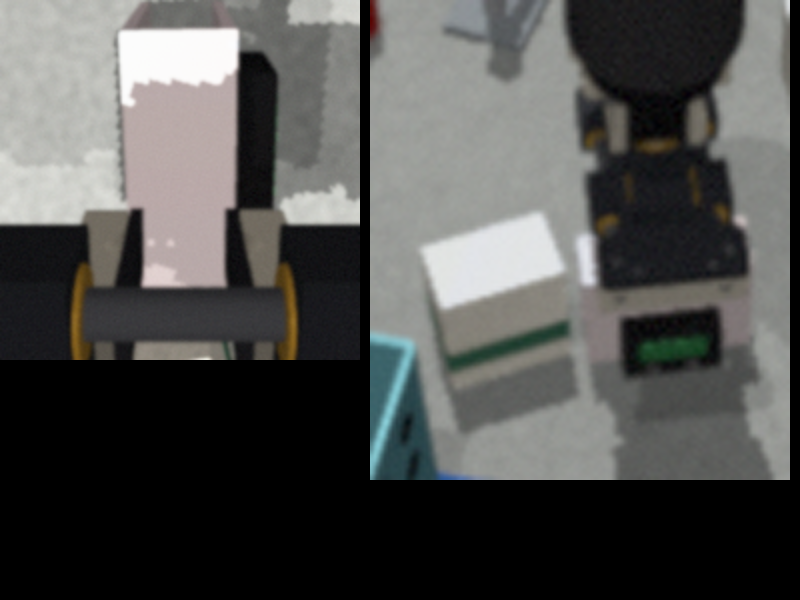

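```bash
python3 -c "
from h import *
np.set_printoptions(precision=4,suppress=True)
s=snapshot('wrist');o=get_obs();R=Ro.from_euler('xyz',o['orientation'],degrees=True).as_matrix();T=o['tool_pos'];print(T,o['opening'])
for h in(0,-.01,-.02,-.03,-.04):
  for op in (o['opening'],.034): print(h,op,proj(s,[T+R@[h,.0095,sg*op/2] for sg in(-1,1)]).round(0).tolist())
a=onz(s,[(250,155),(309,155)],.085);print('end',a,np.linalg.norm(a[0]-a[1]))
cv2.imwrite('pics/w7.png',s['frame'])
g=cv2.cvtColor(s['frame'],6);print(g[246,225:340].tolist());print(g[255,225:340].tolist())
"
```

```text
[0.5082 0.3761 0.0736] 0.011413982470495711
0 0.011413982470495711 [[273.0, 226.0], [290.0, 226.0]]
0 0.034 [[256.0, 226.0], [308.0, 226.0]]
-0.01 0.011413982470495711 [[272.0, 232.0], [291.0, 232.0]]
-0.01 0.034 [[254.0, 232.0], [309.0, 232.0]]
-0.02 0.011413982470495711 [[272.0, 238.0], [291.0, 238.0]]
-0.02 0.034 [[253.0, 238.0], [310.0, 238.0]]
-0.03 0.011413982470495711 [[271.0, 245.0], [292.0, 245.0]]
-0.03 0.034 [[251.0, 245.0], [312.0, 245.0]]
-0.04 0.011413982470495711 [[271.0, 253.0], [292.0, 253.0]]
-0.04 0.034 [[250.0, 253.0], [314.0, 253.0]]
end [[0.4595 0.3403 0.085 ]
 [0.4485 0.3721 0.085 ]] 0.03364775586839322
[204, 207, 205, 206, 204, 203, 204, 209, 211, 214, 214, 210, 209, 196, 161, 122, 109, 108, 109, 109, 105, 105, 106, 106, 107, 110, 107, 106, 106, 106, 106, 107, 103, 107, 107, 113, 109, 75, 33, 17, 10, 14, 46, 102, 152, 171, 171, 172, 170, 170, 173, 173, 172, 172, 170, 171, 171, 173, 172, 173, 171, 172, 173, 170, 171, 170, 171, 176, 171, 156, 114, 60, 23, 15, 16, 25, 62, 104, 115, 105, 103, 107, 104, 102, 101, 106, 102, 106, 100, 106, 102, 104, 104, 100, 105, 102, 103, 101, 98, 73, 54, 102, 164, 182, 173, 177, 196, 209, 208, 210, 206, 200, 200, 198, 198]
[18, 17, 13, 17, 19, 19, 13, 16, 20, 20, 20, 16, 21, 18, 17, 17, 17, 18, 20, 20, 27, 53, 90, 104, 107, 106, 107, 107, 108, 110, 105, 107, 104, 106, 91, 64, 33, 16, 18, 15, 12, 19, 42, 101, 148, 172, 172, 171, 173, 173, 172, 172, 170, 170, 170, 170, 172, 170, 171, 170, 170, 172, 173, 171, 172, 172, 172, 171, 172, 154, 115, 55, 23, 17, 16, 15, 19, 27, 57, 85, 103, 106, 109, 106, 109, 110, 105, 108, 106, 109, 105, 93, 65, 32, 18, 16, 18, 15, 21, 21, 16, 22, 16, 18, 19, 20, 16, 20, 18, 17, 17, 18, 15, 19, 18]
```

The images show that the real fingertips are about 28 mm behind the reported TCP. In the wrist picture they always appear at row 245, where the model gives 226. The fingers also closed in the air above the logger, and they must have only just grazed the tag's top earlier. I'll reopen and go about 28 mm deeper.

>>> arm_command:
  commands: [-12,0,0,0,100,0,0,0,0,100,0,0,0,0,100,0,0,0,0,100,0,0,0,0,100]

```text
clock: 10.32
tool_pos: [0.5081, 0.3761, 0.0865]
orientation: [-110.9, 89.1, -1.9]
force: [-0.3, -0.8, 0.0]
opening: 0.0557
```

```bash
python3 -c "
from h import *
go([.5003,.3718,.034],109.3)
s=snapshot('wrist');cv2.imwrite('pics/w8.png',s['frame'])
g=cv2.cvtColor(s['frame'],6).astype(int)
print(g[250,180:380:2].tolist())
"
```

```text
tcp [0.5081 0.3761 0.0865] zyaw 109.0 toolx [ 0.016 -0.001 -1.   ] shift [52.4  9.5 -1.3] turn -0.3 open 0.0557 F [-0.3 -0.8  0. ] q [  55.   21.  -14.    1.  -54. -126.]
[206, 205, 204, 200, 201, 199, 201, 204, 205, 200, 150, 105, 100, 105, 103, 101, 102, 102, 105, 104, 103, 94, 47, 19, 10, 10, 69, 171, 176, 177, 178, 178, 173, 176, 178, 177, 177, 178, 168, 167, 167, 167, 169, 189, 204, 198, 177, 175, 202, 178, 167, 165, 190, 199, 172, 172, 200, 201, 187, 169, 166, 167, 167, 164, 133, 139, 153, 144, 133, 142, 126, 166, 194, 195, 199, 150, 34, 14, 17, 21, 67, 102, 104, 104, 105, 103, 102, 104, 104, 103, 101, 107, 167, 193, 198, 199, 197, 201, 198, 201]
```

>>> arm_command:
  commands: [0,9,-1,0,100,0,0,0,0,100,0,0,0,0,100,25,0,0,0,100,15,0,0,0,100]

```text
clock: 11.0
tool_pos: [0.5005, 0.3728, 0.0469]
orientation: [-103.6, 89.0, 5.5]
force: [0.5, 0.6, -0.1]
opening: 0.0877
```

```bash
python3 -c "
from h import *
go([.5003,.3718,.034],109.3)"
```

```text
tcp [0.5005 0.3728 0.0469] zyaw 109.0 toolx [ 0.018  0.002 -1.   ] shift [12.9  0.8 -0.8] turn -0.3 open 0.0877 F [ 0.5  0.6 -0.1] q [  55.   23.  -18.    1.  -49. -127.]
```

>>> arm_command:
  commands: [13,1,-1,0,100,0,0,0,0,60,0,0,0,0,0,0,0,0,0,0,0,0,0,0,0]

```text
clock: 11.62
tool_pos: [0.5006, 0.3718, 0.0335]
orientation: [-104.6, 88.9, 4.5]
force: [0.4, 0.4, -0.2]
opening: 0.0532
```

>>> arm_command:
  commands: [0,0,0,0,0,0,0,0,0,0,0,0,0,0,0,0,0,0,0,0]

```text
clock: 12.12
tool_pos: [0.5008, 0.3721, 0.0341]
orientation: [-102.1, 88.9, 7.0]
force: [1.3, 0.2, -0.6]
opening: 0.0339
```

>>> arm_command:
  commands: [-20,0,0,0,0,-40,0,0,0,0,-50,0,0,0,0,-50,0,0,0,0,-20,0,0,0,0]

```text
clock: 12.75
tool_pos: [0.4954, 0.3695, 0.2153]
orientation: [-128.0, 89.2, -19.0]
force: [1.3, 0.2, -1.9]
opening: 0.0336
```

```bash
python3 -c "
from h import *
s=snapshot('wrist');cv2.imwrite('pics/w9.png',cv2.resize(s['frame'],None,fx=.9,fy=.9))
go([.6606,.0755,.23],173.2)"
```

```text
tcp [0.496  0.3699 0.2171] zyaw 109.0 toolx [ 0.015 -0.003 -1.   ] shift [  -9.6  -59.8 -332.1] turn -64.2 open 0.034 F [1.8 1.2 1.4] q [  55.   14.   -6.    1.  -69. -127.]
```

View pics/w9.png

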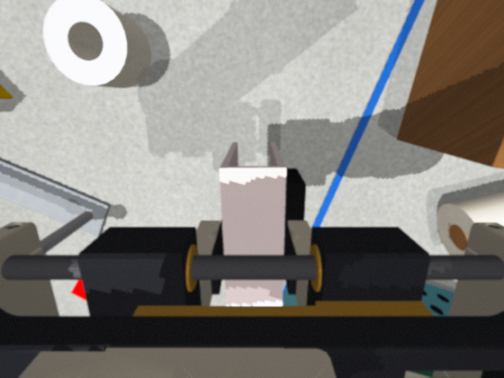

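The wrist view shows the logger held squarely between the fingers, box on its right side (opening 34 mm). I'll carry it to above the bar and then turn it.

>>> arm_command:
  commands: [-5,-10,-56,0,0,-5,-10,-56,0,0,0,-10,-56,0,0,0,-10,-56,0,0,0,-10,-56,0,0]

```text
clock: 13.42
tool_pos: [0.6353, 0.1188, 0.2264]
orientation: [-124.6, 89.3, -15.2]
force: [0.7, 0.7, -1.2]
opening: 0.0336
```

>>> arm_command:
  commands: [0,-5,-40,-5,0,0,0,0,-10.5,0,0,0,0,-10.5,0,0,0,0,-10.5,0,0,0,0,-10.5,0]

```text
clock: 14.05
tool_pos: [0.6526, 0.0753, 0.2188]
orientation: [121.0, 89.7, -81.7]
force: [-0.2, 0.1, -1.3]
opening: 0.0339
```

```bash
python3 -c "
from h import *
go([.657,.049,.2],173.3)"
```

```text
tcp [0.6526 0.0753 0.2188] zyaw 157.3 toolx [ 0.001 -0.006 -1.   ] shift [ 19.   22.5 -14.1] turn -16.0 open 0.0339 F [-0.2  0.1 -1.3] q [ 24.  18.  -0.   0. -72. -47.]
```

>>> arm_command:
  commands: [0,22,-14,-8,0,0,0,0,-8,0,0,0,0,0,0,0,0,0,0,0]

```text
clock: 14.55
tool_pos: [0.6552, 0.0489, 0.2143]
orientation: [55.8, 89.5, -130.5]
force: [-0.6, -0.1, -1.6]
opening: 0.0342
```

```bash
python3 -c "
from h import *
go([.657,.049,.2],173.3)
np.set_printoptions(precision=4,suppress=True)
W=snapshot('wrist');cv2.imwrite('pics/w10.png',W['frame'])
m=[(r,np.where((W['frame'][r].max(1)-W['frame'][r].min(1)<14)&(abs(W['frame'][r].mean(1)-150)<50))[0]) for r in ()]
A=snapshot('scene');B=snapshot('side')
C=np.zeros((600,800,3),np.uint8)
C[:300,:400]=cv2.resize(W['frame'],(400,300));C[300:600,:400]=cv2.resize(A['frame'][170:290,200:360],(400,300),interpolation=2)
C[:600,400:]=cv2.resize(B['frame'][130:280,200:300],(400,600),interpolation=2)
cv2.imwrite('pics/c10.png',C)
"
```

```text
tcp [0.6552 0.0489 0.2143] zyaw 173.7 toolx [-0.006 -0.007 -1.   ] shift [14.2 -0.4 -1.8] turn 0.4 open 0.0342 F [-0.6 -0.1 -1.6] q [ 21.  19.  -0.   0. -72. -28.]
```

>>> arm_command:
  commands: [30,0,-2,0,0,20,0,0,0,0,0,0,0,0,0]

```text
clock: 15.08
tool_pos: [0.6577, 0.0492, 0.1644]
orientation: [69.1, 89.6, -117.2]
force: [0.8, 0.2, -1.4]
opening: 0.0339
```

```bash
python3 -c "
from h import *
go([.657,.049,.075],173.3)
"
```

```text
tcp [0.6577 0.0492 0.1644] zyaw 173.7 toolx [-0.003 -0.006 -1.   ] shift [89.4 -0.3  0.5] turn 0.4 open 0.0339 F [ 0.8  0.2 -1.4] q [ 21.  20.  -4.   0. -66. -28.]
```

Base is at about 0.13. I'll enter over the bar in small steps and watch the force.

>>> arm_command:
  commands: [10,0,0,0,0,8,0,0,0,0,8,0,0,0,0]

```text
clock: 15.45
tool_pos: [0.6591, 0.0496, 0.1397]
orientation: [106.2, 89.7, -80.2]
force: [-0.4, -0.3, -2.4]
opening: 0.034
```

>>> arm_command:
  commands: [15,0,0,0,0,15,0,0,0,0,15,0,0,0,0,0,0,0,0,0]

```text
clock: 15.95
tool_pos: [0.6582, 0.0491, 0.09]
orientation: [82.7, 89.7, -103.6]
force: [0.5, 0.0, -2.5]
opening: 0.0338
```

```bash
python3 -c "
from h import *
go([.657,.049,.075],173.3)
W=snapshot('wrist');A=snapshot('scene');B=snapshot('side')
C=np.zeros((600,800,3),np.uint8)
C[:300,:400]=cv2.resize(W['frame'],(400,300));C[300:600,:400]=cv2.resize(A['frame'][170:290,200:360],(400,300),interpolation=2)
C[:600,400:]=cv2.resize(B['frame'][130:280,200:300],(400,600),interpolation=2)
cv2.imwrite('pics/c11.png',C)
"
```

```text
tcp [0.6582 0.0491 0.09  ] zyaw 173.6 toolx [-0.001 -0.006 -1.   ] shift [15.   0.1  1.2] turn 0.3 open 0.0338 F [ 0.5  0.  -2.5] q [ 21.  24.  -9.   0. -57. -28.]
```

>>> arm_command:
  commands: [9,0,1,0,0,3,0,0,0,0,0,0,0,0,0]

```text
clock: 16.48
tool_pos: [0.6595, 0.0497, 0.0809]
orientation: [142.6, 89.7, -43.8]
force: [0.6, -0.2, -1.4]
opening: 0.0338
```

>>> arm_command:
  commands: [2,0,0,0,0,1,0,0,0,0,0,0,0,0,0]

```text
clock: 16.85
tool_pos: [0.6597, 0.0498, 0.0781]
orientation: [147.2, 89.6, -39.1]
force: [1.1, 0.0, -1.7]
opening: 0.0338
```

>>> arm_command:
  commands: [2,0,1,0,0,2,0,1,0,0,0,0,0,0,0]

```text
clock: 17.23
tool_pos: [0.6588, 0.05, 0.0754]
orientation: [160.3, 89.5, -26.0]
force: [-0.6, -1.0, -0.0]
opening: 0.0338
```

>>> arm_command:
  commands: [2,0,0,0,0,1,0,0,0,0]

```text
clock: 17.48
tool_pos: [0.659, 0.0501, 0.075]
orientation: [164.0, 89.4, -22.3]
force: [-3.8, -0.1, 7.1]
opening: 0.0338
```

Contact: +7 N up and the z motion has stopped, so the crown rests on the bar. Before letting go I'll view the fit.

```bash
python3 -c "
from h import *
go([.657,.049,.075],173.3)
W=snapshot('wrist');A=snapshot('scene');B=snapshot('side')
C=np.zeros((600,800,3),np.uint8)
C[:300,:400]=cv2.resize(W['frame'],(400,300));C[300:600,:400]=cv2.resize(A['frame'][170:290,200:360],(400,300),interpolation=2)
C[:600,400:]=cv2.resize(B['frame'][130:280,200:300],(400,600),interpolation=2)
cv2.imwrite('pics/c12.png',C)
"
```

```text
tcp [0.659  0.0501 0.075 ] zyaw 173.7 toolx [ 0.009 -0.004 -1.   ] shift [-0.   1.3  1.9] turn 0.4 open 0.0338 F [-3.8 -0.1  7.1] q [ 21.  24. -11.   0. -54. -28.]
```

>>> arm_command:
  commands: [0,0,0,0,50,0,0,0,0,60,0,0,0,0,100,0,0,0,0,100,0,0,0,0,100]

```text
clock: 18.25
tool_pos: [0.6588, 0.0502, 0.0743]
orientation: [162.3, 89.5, -23.9]
force: [-0.4, -0.2, -0.2]
opening: 0.0771
```

>>> arm_command:
  commands: [0,0,0,0,100,-30,0,0,0,100,-50,0,0,0,100,-50,0,0,0,100,0,0,0,0,100]

```text
clock: 18.88
tool_pos: [0.6573, 0.0504, 0.2072]
orientation: [149.7, 89.5, -36.6]
force: [-0.1, 0.4, -0.3]
opening: 0.0877
```

```bash
python3 -c "
from h import *
go([.657,.049,.075],173.3)
W=snapshot('wrist');A=snapshot('scene');B=snapshot('side')
C=np.zeros((600,800,3),np.uint8)
C[:300,:400]=cv2.resize(W['frame'],(400,300));C[300:600,:400]=cv2.resize(A['frame'][170:290,200:360],(400,300),interpolation=2)
C[:600,400:]=cv2.resize(B['frame'][130:280,200:300],(400,600),interpolation=2)
cv2.imwrite('pics/c13.png',C);cv2.imwrite('pics/w13.png',W['frame'])
"
```

```text
tcp [0.6573 0.0504 0.2072] zyaw 173.7 toolx [ 0.007 -0.005 -1.   ] shift [132.2   0.9   1.1] turn 0.4 open 0.0877 F [-0.1  0.4 -0.3] q [ 22.  19.  -1.   0. -70. -28.]
```

View pics/c13.png

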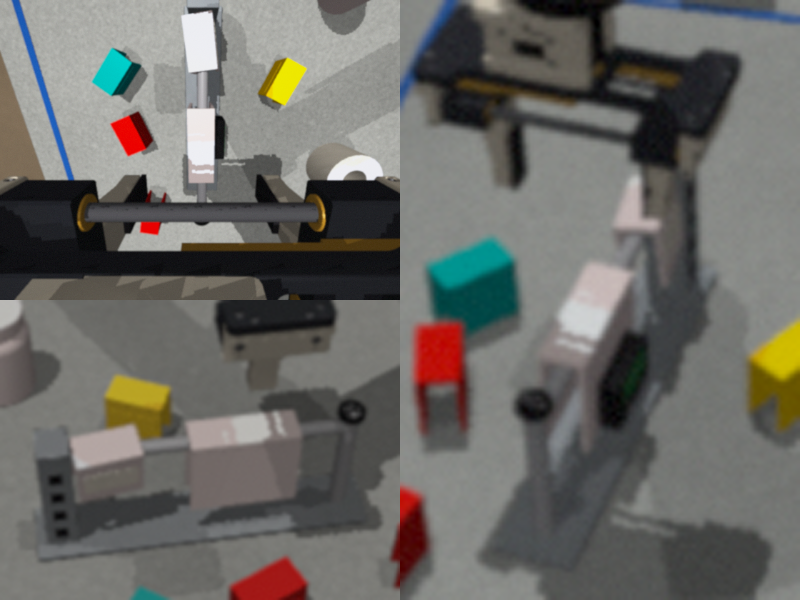

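The last picture shows the logger hanging astride the bar with its box on the robot's side, and the tag against the square upright. A quick numeric check, then I'll hand in.

```bash
python3 -c "
from h import *
np.set_printoptions(precision=4,suppress=True)
W=snapshot('wrist')
t=onz(W,1.4*np.array([(182,15),(213,10),(217,68),(187,73)]),.126).mean(0);l=onz(W,1.4*np.array([(188,110),(215,108),(214,182),(187,183)]),.126).mean(0)
print(t,np.hypot(*(t[:2]-[.637,-.1165])),l)
d=get_obs();print(d['clock'],d['force'],np.abs(d['qvel']).max())
close_job()"
```

```text
[ 0.6426 -0.0711  0.126 ] 0.04573162452598325 [0.6547 0.0494 0.126 ]
19.075 [-0.3     0.1241 -1.0839] 0.67755481055025
the job is handed in; nothing more can be done
```

The tag is up against the square upright and the logger hangs on the free part of the bar with its box on the robot's side. I handed the job in at about 19 s of the 67 s allowed; no verdict is reported.

- **Tag:** I pushed it along the bar with the fingers straddling the bar. The last measurement puts its crown 46 mm from the upright's centre (limit 56 mm), and it still hangs on the bar.
- **Logger:** It was gripped at 34 mm, carried over, turned about 65° and lowered until the bar pushed back with 7 N. I then released it and withdrew the arm. Its middle is about 33 mm from the bar's middle, centred across the bar to within about 3 mm.
- **Bystanders:** I never moved close to the bottle or the tub, and the forces stayed low near the carton and label roll. I did not measure their positions again at the end.

**What went wrong on the way:**
- **Fingertip offset:** The real fingertips sit about 28 mm behind the reported TCP. Because of that, a first try at gripping the tag closed at or just above its top and left it in place. A first grasp of the logger closed in the air above it. I saw the offset in the wrist pictures, allowed for it, and the next logger grasp held.
- **Tag angle:** The tag sits a few degrees skewed on the bar. That is within its play, and its angle is not judged.

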